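# Rehook the closing spring of a shelf clip with a spring puller

## Robot

A 7-joint arm with a two-finger parallel gripper is mounted at the origin on the work surface. World frame = base frame: x ahead of the robot, y to its left, z up, the work surface at z = 0. Lengths are in m, angles in rad, forces in N, time in s.
With the tool pointing down it reaches from about 0.4 to 0.75 m from the base axis. Payload 19.5 kg.
Tool frame: the origin (TCP) lies at the centre of the arm's flange, where the gripper is bolted on; the fingertips stand 173 mm ahead of it and the grasp point (between the pads) lies 155 mm ahead of it (robot.tips_ahead is the distance from the TCP to the fingertips, in m); z points along the fingers, y is the line along which they close (so a half turn about z gives the same grasp; the last joint's range is limited). The gripper opens to 85 mm and grips with 20 to 120 N. Pads are 22 mm wide; open, the fingers measure 114 mm over their backs; the gripper's body (76 mm by 85 mm) begins 54 mm behind the grasp point. The pads swing forward as they close: fully open they stand 13 mm farther back than shut.
Start: joints at [1.286, 0.707, -0.028, 1.485, 0.022, 0.951, -0.075], TCP at [0.138, -0.558, 0.405] pointing down, gripper open.
Joint ranges: [-2.71, 2.71], [-0.32, 2.16], [-1.57, 1.52], [0, 2.45], [-1.46, 4.6], [0, 2.02], [-2.83, 2.83]. Speed limits (rad/s): [1.89, 1.89, 2.57, 2.57, 3.01, 3.01, 3.01].

## Interface

Orientations are given as a unit quaternion [w, x, y, z].
In Python, from cell import robot, viewer, job, spotter gives the robot as it stands.
- The arm moves only by the tool send_rows, never from a script. Its argument "commands" is a list of rows, each a list of 3 entries, a list of its own where there are three numbers: the turn, a rotation vector about the tool's x, y, z in degrees, then the shift along the tool's x, y, z in m, then the closure, from 0 (fully open) to 1 (shut). In form: [[[rx, ry, rz], [tx, ty, tz], claw], ...]. A call has exactly 8 rows; each row shifts and turns the commanded pose from where the row before left it, along the tool's axes as they then stand; what a row does not reach is not made up. A row lasts 1/12 s, in which the tool goes at most 41.7 mm and 7.16 degrees, less where a joint would pass 70% of its speed; a pose out of reach is approached as far as the arm can. A call with a gripper value outside its range is refused whole. The fingers move at their own pace and stop on an object; "newtons" is the grip in N (left out, the last holds). Time passes only in rows, so rows that do not move let the fingers close, or fill a call up. It gives the time, the measured TCP pose, the force, the opening and the grip force at its end, in the units of the state.
- robot.observe(): the state, without advancing time (a new reading comes with each control period).
- viewer.get_image(name): name is "scene" or "top"; returns the picture (384x512x3 uint8, red, green, blue); there is no depth.
- viewer.camera_params(name): a dict with "camera_matrix" (3x3 intrinsics, pixels), "dist_coeffs" ([k1, k2, p1, p2, k3] as OpenCV has them; the pictures are not rectified), "pose" (4x4, takes a point from camera to world coordinates). Camera axes: x right, y down, z forward; pixel columns grow to the right and rows downward; lengths in m; the calibration is good to about 2 mm. A picture is of the moment at which its call begins. camera_params takes no time and is no camera call.
- job.job_done(): hands the job in; it is judged then, once.
Trained networks look in the newest picture that a camera, given by its name, has taken for a name from the list of things; names that differ only in an ending like _2 or _b are one class to them, and where a whole thing is asked for, a point or a joint stands for the part that bears it (a point fixed in the world has none). Each returns a list of dicts, best first, with "score" (0 to 1); they miss things now and then, are a little off and sometimes report something else, mostly with a low value. They report only what shows in the picture. A call takes as long as a camera call. They do not tell look-alikes from the thing itself.
- spotter.spot_in(camera, query): "bbox" ([left, top, right, bottom] in pixels, round what is visible of it).
The state is a dict: "time_s": time; "joints": joint angles; "joint_velocities": joint speeds; "tau": joint torques, N m; "tcp_pos": TCP position; "orientation": TCP orientation; "wrist_force": force on the tool from outside, world axes, zero at the start; "ft_torque": the same for the moment, N m; "finger_gap": finger opening in m; "grasp_force": force on a finger pad.
Only numpy, scipy, OpenCV 4.12 (cv2) and the standard library are available. Lean on these libraries where they do the work, as an engineer would, in place of code of your own. Each camera call takes 0.05 s, during which the arm holds its last target. There are 200 camera calls.

## Task

The closing spring of the plastic clip screwed on the wooden shelf has slipped off its anchor post. Take the spring puller out of its wooden block, put its peg into the eye at the spring's end, stretch the spring with it and set the spring's hook round the post so that it stays stretched there, feeling for the post gently and neither forcing the hook nor overstretching the spring. Then stand the puller fully back in its block and let go, touching the spring with the puller only and leaving the other things on the shelf where they are.

Things in the scene. Friction and masses are not known exactly. Their poses are not given: they have to be found in the camera images.
- clip: Base of the clip: black plastic plate 200 x 130 x 6 mm screwed on the shelf (shelf top 100 mm above the table); white plastic housing with two jaws, 34 mm high, at its -x end. Origin on the plate's underside. x runs along the plate from housing to post, z up. All wire of the spring lies level, 28 mm above the origin, and cannot move up or down.
- lug (a point): Fixed lug that holds the spring's near end and about which the spring swings: 60 mm to -x of clip's origin, at wire height. Lug 8 mm thick, its cap 11 mm above this point.
- slot (a point): Middle of the cross slot of the anchor post, at wire height, 115 mm from the lug along clip's x. The post, an upright steel pin 10 mm thick with a 13 mm cap ending 11 mm above this point, is clamped fast somewhere in the slot, from -16 to +16 mm along clip's y. Where is not measured: find it by feel or by eye. Post foot and slot lie more than 15 mm below this point.
- hook: Steel end of the spring, 5 mm round wire. Origin at the centre of the hook's bend, 92.5 mm + the stretch from the lug; x points along the spring away from the lug, z up. Bend: half circle on the +x side, inner radius 6.5 mm. The hook is open towards the lug (-x), with its shank on +y and its free tip on -y. More than 20 N of the puller against it bends it.
- shank (a point): Middle of the straight shank of the hook: hook's y = +9 mm, running from x = -26 to 0 mm (inner face y = +6.5 mm). Bring the hook from the +y side of the post, stretched 38 to 43 mm, and swing it to -y until this shank touches the post: the post is then between shank and tip, and easing back puts it into the bend. A side force of 1 to 3 N at the peg tells the touch; it rises steeply after.
- tip (a point): Free tip of the hook, at x = -4, y = -9 mm of hook; its round end reaches x = -6.5 mm. It must pass the post on its far side (away from the lug) before the hook is swung in; that needs a stretch of at least 36 mm.
- eye (a point): Centre of the closed round eye beyond the hook's bend, 17 mm along x from hook's origin, same 5 mm wire, inner diameter 12 mm, outer 22 mm. The puller's peg goes in from above; free for 20 mm below this point.
- spring (a joint): Stretch of the spring in m: 0 slack (as now), about 0.021 to 0.022 when its hook sits on the post, above 0.055 it is overstretched and spoilt. It pulls with 1.5 N + 150 N/m x stretch (4.5 N seated, 7 to 8 N while passing the post).
- swing (a joint): Angle of the spring about the lug in rad, 0 along clip's x, positive towards its +y; it turns easily and stays where it is left. Now the spring points aside to +y, 0.40 to 0.60; within about +-0.15 when on the post.
- puller: Spring puller, 120 g: a black handle 30 (x) x 24 (y) x 52 mm high with a straight steel peg under it. Origin at the peg's lower tip, z up. Peg 6 mm in diameter with a round tip from 0 to 24 mm, a 10 mm thick neck from 24 to 30 mm, handle from 30 to 82 mm. Stands in the block, handle resting on it. Pinch it across its 24 mm, firmly (40 N or more): the spring's pull tilts it a little.
- block: Wooden block 70 x 70 x 32 mm fixed on the shelf, with a 15 mm square hole through its middle in which the puller's peg stands. Origin on its underside; the puller's origin is 2 mm above it when fully home.
- jar: White ceramic jar with a blue lid and knob, 80 mm across, 108 mm high; origin under its middle. Leave it.
- whistle_cap: Red plastic whistle cap, 26 mm across, 30 mm high, between block and clip; origin under its middle. Leave it.
- tumbler: Glass tumbler, 66 mm across, 95 mm high; origin under its middle. Leave it.
- bowl: Small steel bowl, 90 mm across, 35 mm high; origin under its middle. Leave it.
- tin: Tin, 54 mm across, 70 mm high; origin under its middle. Leave it.
- spatula: Wooden spatula lying along y near the shelf's far edge, 200 mm long, 45 mm wide, 8 mm high; origin under its middle. Leave it.
- spice: Small spice jar, 44 mm across, 75 mm high; origin under its middle. Leave it.
Not all that is in view belongs to the job. Leave any red look-alike of the puller alone.

How it is judged:
On the way, in this order (a step that is already met when the one before it is completed fails the run):
1. the spring is stretched past the post with the puller (value of joint spring above 0.03 m and contact force between puller and hook above 3 N), for 0.1 s.
2. the hook sits on the post, the spring stays stretched and the puller no longer pulls (value of joint spring between 0.016 and 0.025 m and value of joint swing between -0.19 and 0.19 rad and contact force between puller and hook below 0.3 N), for 0.2 s.
At the end, for the whole second after the job is handed in: The spring's hook holds on the post with nothing else touching it: stretch 16 to 25 mm and at rest, swing within 0.19 rad of the plate's line. The puller stands upright in its block (within 10 mm of the middle, handle down on the block within 4 mm, tilt under 0.12 rad), at rest and released (all of step 2 and velocity of joint spring between -0.01 and 0.01 m/s and horizontal distance between puller and block below 0.01 m and z of puller in the frame of block below 0.006 m and angle between puller's own z axis and vertical below 0.12 rad and linear speed of puller below 0.02 m/s).
It fails at once if the spring is overstretched (over 55 mm) (value of joint spring above 0.055 m).
It fails at once if the hook is forced: more than 20 N of the puller against it (contact force between puller and hook above 20 N).
It fails at once if the gripper or arm touches the spring's hook (contact force between any of the arm, the fingers and hook above 1 N).
It fails at once if one of the other things on the shelf (ceramic jar with its lid, whistle cap, tumbler, steel bowl, tin, wooden spatula, spice jar) is moved more than 20 mm (distance of any of jar, whistle_cap, tumbler, bowl, tin, spatula, spice from where it was at the start of the episode above 0.02 m).
It also fails if it takes over 72 s, if anything falls off the work surface, if the arm or the gripper's body presses on something with over 40 N, if the wrist force passes 120 N, or if a joint passes its speed limit or range.

## Working session

There is one attempt and no reset: what is moved stays moved. The work goes in short steps, Python scripts to look and compute and a tool call to move; the robot and the scene stay as the last step left them, time stands still between calls to the robot, and variables do not carry over. Pictures are saved under pics/ and viewed, at most 11 in all, crops included, and the job is handed in when it is done.

Besides the shell and the picture viewer there is one more tool, called after "Emit:" by a JSON object that holds its "name" and its "arguments", one argument or row to a line. send_rows: Moves the arm, as the interface text tells. Its arguments: {"type":"object","properties":{"commands":{"type":"array"},"newtons":{"type":"number"}},"required":["commands"]}

```bash
mkdir -p pics
cat > h.py <<'E'
import numpy as np, cv2
from cell import robot, viewer, job, spotter
def snap(n,f=None,crop=None,s=1):
    im=viewer.get_image(n)
    if f:
        c=im if crop is None else im[crop[1]:crop[3],crop[0]:crop[2]]
        c=cv2.resize(c,None,fx=s,fy=s,interpolation=cv2.INTER_CUBIC)
        cv2.imwrite('pics/'+f,c[:,:,::-1])
    return im
def ray(n,uv):
    p=viewer.camera_params(n);T=np.array(p['pose'])
    q=cv2.undistortPoints(np.array([[uv]],float),np.array(p['camera_matrix']),np.array(p['dist_coeffs']))[0,0]
    return T[:3,3],T[:3,:3]@np.array([q[0],q[1],1])
def atz(n,uv,z):
    o,d=ray(n,uv);return o+d*(z-o[2])/d[2]
def proj(n,P):
    p=viewer.camera_params(n);T=np.linalg.inv(np.array(p['pose']))
    r=cv2.Rodrigues(T[:3,:3])[0]
    return cv2.projectPoints(np.array(P,float).reshape(-1,1,3),r,T[:3,3],np.array(p['camera_matrix']),np.array(p['dist_coeffs']))[0][:,0]
def tri(a,b):
    A=[];y=[]
    for n,uv in (('scene',a),('top',b)):
        o,d=ray(n,uv);d/=np.linalg.norm(d);M=np.eye(3)-np.outer(d,d);A.append(M);y.append(M@o)
    return np.linalg.lstsq(np.vstack(A),np.hstack(y),rcond=None)[0]
E
python3 - <<'E'
from h import *
a=snap('scene');b=snap('top')
cv2.imwrite('pics/a.png',np.vstack([a,b])[:,:,::-1][:, :]) 
cv2.imwrite('pics/a0.png',cv2.resize(a,(800,600))[:,:,::-1]);cv2.imwrite('pics/b0.png',cv2.resize(b,(800,600))[:,:,::-1])
for n in('scene','top'):
    print(n,viewer.camera_params(n)['camera_matrix'],np.round(viewer.camera_params(n)['pose'],3).tolist())
    for q in('puller','block','hook','clip','eye','lug','slot','shank','tip'):
        try: print(q,[(np.round(r['bbox'],0).tolist(),round(r['score'],2)) for r in spotter.spot_in(n,q)][:4])
        except Exception as e: print(q,e)
print(robot.observe())
E
```

```text
scene [[347.47956184   0.         255.69147974]
 [  0.         347.47956184 192.81637603]
 [  0.           0.           1.        ]] [[0.692, 0.436, -0.575, 1.084], [0.722, -0.442, 0.533, -0.562], [-0.022, -0.784, -0.621, 0.708], [0.0, 0.0, 0.0, 1.0]]
puller [([110.0, 254.0, 129.0, 281.0], 0.74), ([187.0, 199.0, 204.0, 225.0], 0.7)]
block [([179.0, 210.0, 219.0, 245.0], 0.56)]
hook [([319.0, 172.0, 326.0, 178.0], 0.51), ([291.0, 168.0, 328.0, 178.0], 0.27)]
clip [([266.0, 152.0, 345.0, 210.0], 0.59), ([188.0, 199.0, 202.0, 225.0], 0.44)]
eye [([315.0, 173.0, 327.0, 173.0], 0.47), ([339.0, 128.0, 356.0, 154.0], 0.15)]
lug [([264.0, 154.0, 344.0, 212.0], 0.77)]
slot [([264.0, 158.0, 345.0, 210.0], 0.91)]
shank [([323.0, 176.0, 324.0, 173.0], 0.59)]
tip []
top [[401.22956857   0.         264.31373526]
 [  0.         401.22956857 196.98691483]
 [  0.           0.           1.        ]] [[0.003, -0.992, 0.128, 0.39], [-1.0, -0.003, 0.004, -0.047], [-0.004, -0.128, -0.992, 1.289], [0.0, 0.0, 0.0, 1.0]]
puller [([382.0, 224.0, 399.0, 232.0], 0.66), ([341.0, 266.0, 353.0, 279.0], 0.66)]
bloc
[... 454 characters left out ...]
y([ 1.28630694,  0.70650688, -0.02761385,  1.48459873,  0.02199615,
        0.95090627, -0.07551094]), 'joint_velocities': array([-0.00048454,  0.00030001,  0.00126406, -0.00021976, -0.00089195,
       -0.00099574, -0.00202658]), 'tau': array([ 3.91966780e-03, -8.83015037e+01,  1.23557702e+00, -2.36385888e+01,
        1.71469589e-02,  1.83306634e-03,  4.01192381e-06]), 'tcp_pos': array([ 0.13824216, -0.5581264 ,  0.40466421]), 'orientation': array([-5.92842265e-05,  9.92642077e-01,  1.21085522e-01,  1.22138527e-07]), 'wrist_force': array([ 0.05323229, -0.63895909,  0.09721727]), 'ft_torque': array([ 0.00406814,  0.01700546, -0.00386491]), 'grasp_force': 0.0, 'finger_gap': 0.0852744784420567}
```

View pics/a0.png

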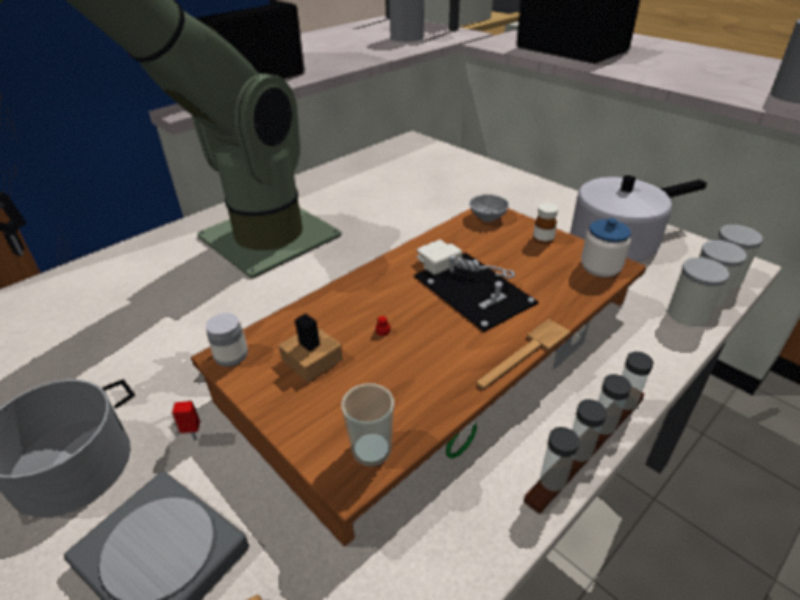

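View pics/b0.png

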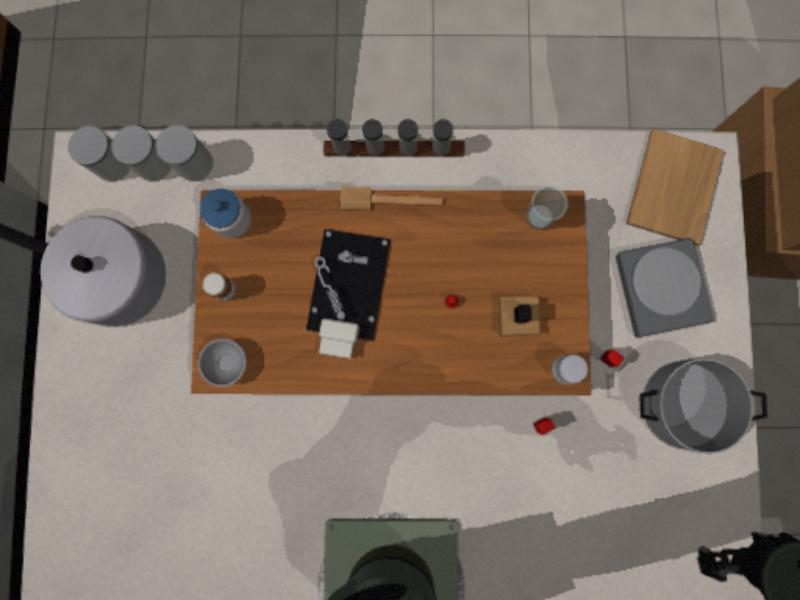

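Candidates for the puller (800×600 pixels): the black handle in the wooden block at scene (306,333) / top (523,313), and red look-alikes at top (613,358), top (543,426) and scene (185,415). The black one in the block fits the description. I'll check it in a close crop together with the clip.

Run:
```python
from h import *
a=snap('scene');b=snap('top')
def c(im,x,y,w,h,s): return cv2.resize(im[y:y+h,x:x+w],None,fx=s,fy=s,interpolation=cv2.INTER_CUBIC)
# each tile 400x300
t=np.vstack([np.hstack([c(a,260,148,100,75,4),c(b,182,138,80,60,5)]),np.hstack([c(a,160,190,80,60,5),c(b,182,180,80,60,5)])])
cv2.imwrite('pics/c.png',t[:,:,::-1])
t=np.hstack([c(b,182,142,80,96,6.25)[:600],c(b,310,180,48,96,6.25)[:600]])
cv2.imwrite('pics/d.png',t[:,:,::-1])
```

```text
(no output)
```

View pics/d.png

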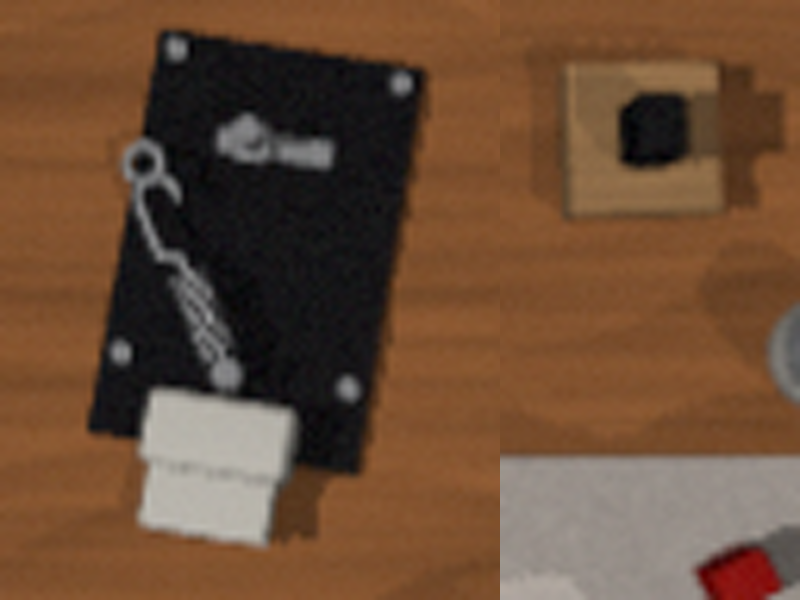

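View pics/c.png

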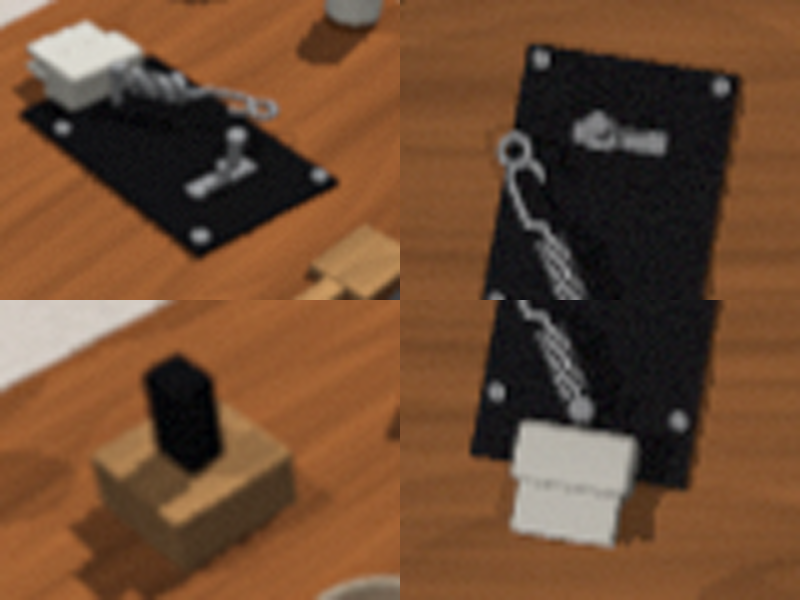

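The d crop shows the black puller upright in the block (top of the handle near (655,130) of the crop). It also shows the clip: eye (143,161), lug (227,375), post cap about (248,140), plate corners (162,32), (425,70), (360,472) and (90,432). In the c crop the scene camera has the post cap at (237,134) and the eye at (265,108).

```bash
cat > m.py <<'E'
from h import *
from scipy.optimize import least_squares
D=lambda x,y,ox=182,oy=142,s=6.25:((x+.5)/s-.5+ox,(y+.5)/s-.5+oy)
cor=[D(162,32),D(425,70),D(360,472),D(90,432)]
P=np.array([atz('top',u,.106) for u in cor])
L=np.array([[.1,.065],[.1,-.065],[-.1,-.065],[-.1,.065]])
R=lambda t:np.array([[np.cos(t),-np.sin(t)],[np.sin(t),np.cos(t)]])
f=lambda p:(L@R(p[2]).T+p[:2]-P[:,:2]).ravel()
s=least_squares(f,[.45,0,0]);c=s.x
print('clip',c,'res mm',np.round(s.fun*1e3,1))
W=lambda x,y,z:np.r_[R(c[2])@[x,y]+c[:2],z+.1]
C=lambda p:np.r_[R(c[2]).T@(np.array(p)[:2]-c[:2]),p[2]-.1]
print('lug',W(-.06,0,.028), 'img', C(atz('top',D(227,375),.139)))
eye=atz('top',D(143,161),.1305);print('eye',eye,C(eye),'r,ang',np.hypot(C(eye)[0]+.06,C(eye)[1]),np.arctan2(C(eye)[1],C(eye)[0]+.06))
S=lambda x,y:D(x,y,260,148,4)
e2=atz('scene',S(265,108),.1305);print('eye scene',e2,C(e2))
for uv in[(248,135),(250,148),(240,130)]:
  p=atz('top',D(*uv),.139);print('post top',p,C(p))
p=atz('scene',S(237,134),.139);print('post scene',p,C(p))
p=tri(S(237,134),D(248,137));print('tri',p,C(p))
# block
B=[D(565,63,310-80,180),D(722,63,310-80,180),D(722,215,310-80,180),D(568,215,310-80,180)]
b=np.array([atz('top',u,.132) for u in B]);print('block',b.round(4).tolist(),b.mean(0))
H=np.array([atz('top',D(x,y,310-80,180),.182) for x,y in[(625,95),(687,95),(687,155),(622,163)]]);print('handle',H.round(4).tolist(),H.mean(0))
E
sed -n 1p m.py >/dev/null; python3 m.py
```

```text
clip [ 0.58921299  0.08101503 -0.14909405] res mm [ 1.9  0.4  1.3 -0.5 -1.9  0.  -1.2  0.1]
lug [0.52987862 0.08992757 0.128     ] img [-0.06529671  0.00070377  0.039     ]
eye [0.62717772 0.13395622 0.1305    ] [0.02967955 0.05799323 0.0305    ] r,ang 0.10679717569535159 0.5740319305795193
eye scene [0.63104557 0.13223593 0.1305    ] [0.03376002 0.05686657 0.0305    ]
post top [0.63790908 0.08362891 0.139     ] [0.04776759 0.00981831 0.039     ]
post top [0.63170579 0.08258219 0.139     ] [0.0417886  0.00786176 0.039     ]
post top [0.64029281 0.08742425 0.139     ] [0.04956111 0.01392563 0.039     ]
post scene [0.64281225 0.08396706 0.139     ] [0.05256613 0.01088104 0.039     ]
tri [0.63924827 0.08549428 0.13586862] [0.04881484 0.01186191 0.03586862]
block [[0.5614, -0.205, 0.132], [0.5616, -0.2784, 0.132], [0.4904, -0.2768, 0.132], [0.4902, -0.2053, 0.132]] [ 0.52587208 -0.24137647  0.132     ]
handle [[0.5396, -0.2247, 0.182], [0.5397, -0.2524, 0.182], [0.5128, -0.2519, 0.182], [0.5091, -0.2229, 0.182]] [ 0.52529563 -0.23797694  0.182     ]
```

Emit:
{"name": "send_rows", "arguments": {
  "commands": [
    [[0,0,6.95],[0,0,0],0.3],
    [[0,0,6.95],[0,0,0],0.3],
    [[0,0,0],[0.03,-0.0245,0],0.3],
    [[0,0,0],[0.03,-0.0245,0],0.3],
    [[0,0,0],[0.03,-0.0245,0],0.3],
    [[0,0,0],[0.03,-0.0245,0],0.3],
    [[0,0,0],[0.03,-0.0245,0],0.3],
    [[0,0,0],[0.03,-0.0245,0],0.3]
  ],
  "newtons": 90
}}

```text
time_s: 1.77
tcp_pos: [0.3194, -0.4097, 0.4048]
orientation: [0.0, 1.0, 0.0, 0.0]
wrist_force: [0.6, -0.4, -0.1]
finger_gap: 0.0596
grasp_force: 0.0
```

Emit:
{"name": "send_rows", "arguments": {
  "commands": [
    [[0,0,0],[0.0295,-0.0243,0],0.3],
    [[0,0,0],[0.0295,-0.0243,0],0.3],
    [[0,0,0],[0.0295,-0.0243,0],0.3],
    [[0,0,0],[0.0295,-0.0243,0],0.3],
    [[0,0,0],[0.0295,-0.0243,0],0.3],
    [[0,0,0],[0.0295,-0.0243,0],0.3],
    [[0,0,0],[0.0295,-0.0243,0],0.3],
    [[0,0,0],[0,0,0],0.3]
  ]
}}

```text
time_s: 2.43
tcp_pos: [0.5293, -0.2351, 0.4041]
orientation: [-0.002, 1.0, 0.004, 0.001]
wrist_force: [0.5, 1.3, -0.4]
finger_gap: 0.0597
grasp_force: 0.0
```

Emit:
{"name": "send_rows", "arguments": {
  "commands": [
    [[0,0,0],[-0.002,0.003,0.01],0.3],
    [[0,0,0],[-0.002,0.003,0.01],0.3],
    [[0,0,0],[0,0,0.01],0.3],
    [[0,0,0],[0,0,0.01],0.3],
    [[0,0,0],[0,0,0],0.3],
    [[0,0,0],[0,0,0],0.3],
    [[0,0,0],[0,0,0],0.3],
    [[0,0,0],[0,0,0],0.3]
  ]
}}

```text
time_s: 3.1
tcp_pos: [0.5208, -0.247, 0.3653]
orientation: [0.0, 1.0, 0.0, 0.0]
wrist_force: [-0.4, 0.4, -0.5]
finger_gap: 0.0597
grasp_force: 0.0
```

Run:
```python
from h import *
o=robot.observe();print(o['tcp_pos'],o['orientation'])
a=snap('scene');b=snap('top')
def c(im,x,y,w,h,s): return cv2.resize(im[y:y+h,x:x+w],None,fx=s,fy=s,interpolation=cv2.INTER_CUBIC)
t=np.hstack([c(a,140,140,100,120,4),c(b,290,150,80,96,5)])
t=np.ascontiguousarray(t)
for n,ox,oy,s,dx in(('scene',140,140,4,0),('top',290,150,5,400)):
    T=o['tcp_pos'].copy(); P=[T-[0,0,.155],T-[0,0,.173]]
    for u in proj(n,P): cv2.circle(t,(int((u[0]-ox+.5)*s+dx),int((u[1]-oy+.5)*s)),2,(0,255,0),-1)
    # predicted handle box at (.5255,-.241)
    B=[[.5255+i*.015,-.241+j*.012,.184] for i,j in((1,1),(1,-1),(-1,-1),(-1,1))]
    q=proj(n,B);q=np.stack([(q[:,0]-ox+.5)*s+dx,(q[:,1]-oy+.5)*s],1).astype(int)
    cv2.polylines(t,[q],True,(255,255,0),1)
cv2.imwrite('pics/e.png',t[:,:,::-1])
```

```text
[ 0.52075301 -0.24702846  0.36532468] [1.34767713e-04 9.99999913e-01 1.00208891e-04 3.81797954e-04]
```

View pics/e.png

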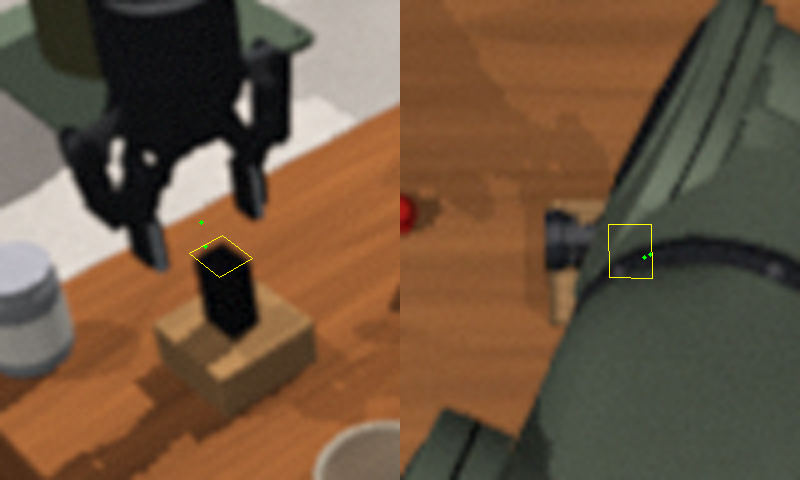

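The scene view shows the handle top at about (225,255), within 1 camera pixel of my predicted outline. The fingers straddle it on both sides.

Emit:
{"name": "send_rows", "arguments": {
  "commands": [
    [[0,0,0],[0.0025,-0.003,0.005],0.3],
    [[0,0,0],[0.0022,-0.003,0.008],0.3],
    [[0,0,0],[0,0,0.01],0.3],
    [[0,0,0],[0,0,0.01],0.3],
    [[0,0,0],[0,0,0.01],0.3],
    [[0,0,0],[0,0,0.01],0.3],
    [[0,0,0],[0,0,0],0.3],
    [[0,0,0],[0,0,0],0.3]
  ]
}}

```text
time_s: 3.87
tcp_pos: [0.5253, -0.241, 0.3111]
orientation: [-0.0, 1.0, 0.0, -0.0]
wrist_force: [0.3, -0.2, 0.7]
finger_gap: 0.06
grasp_force: 0.0
```

Emit:
{"name": "send_rows", "arguments": {
  "commands": [
    [[0,0,0],[0,0,0],0.6],
    [[0,0,0],[0,0,0],0.8],
    [[0,0,0],[0,0,0],1],
    [[0,0,0],[0,0,0],1],
    [[0,0,0],[0,0,0],1],
    [[0,0,0],[0,0,0],1],
    [[0,0,0],[0,0,0],1],
    [[0,0,0],[0,0,0],1]
  ],
  "newtons": 90
}}

```text
time_s: 4.53
tcp_pos: [0.5254, -0.241, 0.3123]
orientation: [0.0, 1.0, 0.0, 0.0]
wrist_force: [-2.0, 0.9, 6.1]
finger_gap: 0.0227
grasp_force: 88.3
```

Emit:
{"name": "send_rows", "arguments": {
  "commands": [
    [[0,0,0],[0,0,-0.006],1],
    [[0,0,0],[0,0,-0.01],1],
    [[0,0,0],[0,0,-0.012],1],
    [[0,0,0],[0,0,-0.012],1],
    [[0,0,0],[0,0,-0.012],1],
    [[0,0,0],[0,0,-0.012],1],
    [[0,0,0],[0,0,-0.01],1],
    [[0,0,0],[0,0,-0.006],1]
  ]
}}

```text
time_s: 5.2
tcp_pos: [0.5254, -0.241, 0.3936]
orientation: [0.0, 1.0, 0.0, 0.001]
wrist_force: [0.3, -0.1, -0.9]
finger_gap: 0.0229
grasp_force: 88.0
```

Emit:
{"name": "send_rows", "arguments": {
  "commands": [
    [[0,0,0],[0.003,-0.01,0],1],
    [[0,0,0],[0.006,-0.02,0],1],
    [[0,0,0],[0.008,-0.03,0],1],
    [[0,0,0],[0.008,-0.03,0],1],
    [[0,0,0],[0.008,-0.03,0],1],
    [[0,0,0],[0.008,-0.03,0],1],
    [[0,0,0],[0.008,-0.03,0],1],
    [[0,0,0],[0.008,-0.03,0],1]
  ]
}}

```text
time_s: 5.87
tcp_pos: [0.5824, -0.0285, 0.3914]
orientation: [-0.0, 1.0, 0.0, -0.0]
wrist_force: [0.6, -0.4, -0.4]
finger_gap: 0.0233
grasp_force: 88.1
```

Emit:
{"name": "send_rows", "arguments": {
  "commands": [
    [[0,0,0],[0.008,-0.03,0],1],
    [[0,0,0],[0.008,-0.03,0],1],
    [[0,0,0],[0.008,-0.03,0],1],
    [[0,0,0],[0.008,-0.03,0],1],
    [[0,0,0],[0.008,-0.025,0],1],
    [[0,0,0],[0.006,-0.014,0.005],1],
    [[0,0,0],[0,0,0.01],1],
    [[0,0,0],[0,0,0],1]
  ]
}}

```text
time_s: 6.53
tcp_pos: [0.6278, 0.1295, 0.3745]
orientation: [0.0, 1.0, 0.001, -0.002]
wrist_force: [0.6, -0.9, -1.8]
finger_gap: 0.0229
grasp_force: 88.1
```

Run:
```python
from h import *
o=robot.observe();print(o['tcp_pos'],o['orientation'],o['finger_gap'],o['wrist_force'])
a=snap('scene');b=snap('top')
def c(im,x,y,w,h,s): return cv2.resize(im[y:y+h,x:x+w],None,fx=s,fy=s,interpolation=cv2.INTER_CUBIC)
t=np.hstack([c(a,270,110,80,96,5),c(b,190,140,80,96,5)])
t=np.ascontiguousarray(t)
T=o['tcp_pos']
for n,ox,oy,s,dx in(('scene',270,110,5,0),('top',190,140,5,400)):
    for p,cl in ((T-[0,0,.2103],(0,255,0)),(T-[0,0,.1803],(0,255,0)),([.6285,.133,.128],(255,255,0))):
        u=proj(n,[p])[0]; cv2.circle(t,(int((u[0]-ox+.5)*s+dx),int((u[1]-oy+.5)*s)),2,cl,-1)
cv2.imwrite('pics/f.png',t[:,:,::-1])
```

```text
[0.62776868 0.12948237 0.37449619] [ 1.68387819e-04  9.99998375e-01  8.87905198e-04 -1.56005552e-03] 0.02286513607349547 [ 0.6284416  -0.9223586  -1.76027138]
```

View pics/f.png

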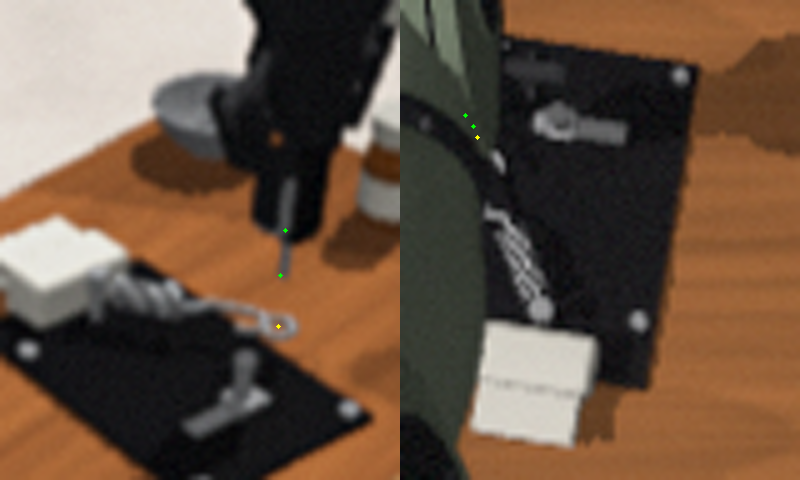

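The scene crop shows the peg tip near (285,278) and the eye's centre near (281,326). Both sit about 3 crop pixels right of my projections, so the estimate agrees with the robot. I'll go lower and look once closer.

Emit:
{"name": "send_rows", "arguments": {
  "commands": [
    [[0,0,0],[0.0007,-0.003,0.004],1],
    [[0,0,0],[0,0,0.006],1],
    [[0,0,0],[0,0,0.006],1],
    [[0,0,0],[0,0,0.004],1],
    [[0,0,0],[0,0,0],1],
    [[0,0,0],[0,0,0],1],
    [[0,0,0],[0,0,0],1],
    [[0,0,0],[0,0,0],1]
  ]
}}

```text
time_s: 7.3
tcp_pos: [0.6291, 0.131, 0.357]
orientation: [-0.0, 1.0, 0.0, 0.0]
wrist_force: [0.3, 0.1, -1.1]
finger_gap: 0.023
grasp_force: 88.1
```

Run:
```python
from h import *
o=robot.observe();T=o['tcp_pos'];print(T,o['orientation'])
ims=[snap('scene').astype(float) for _ in range(4)]
a=np.mean(ims,0).astype(np.uint8)
ox,oy,s=300,155,16
t=np.ascontiguousarray(cv2.resize(a[oy:oy+36,ox:ox+50],None,fx=s,fy=s,interpolation=cv2.INTER_CUBIC))
for p,cl in ((T-[0,0,.2103],(0,255,0)),(T-[0,0,.1803],(0,255,0)),([.6285,.133,.128],(255,255,0)),([.6385,.133,.128],(255,0,0)),([.6285,.143,.128],(0,0,255))):
    u=proj('scene',[p])[0]; cv2.circle(t,(int((u[0]-ox+.5)*s),int((u[1]-oy+.5)*s)),3,cl,-1);print(u)
cv2.imwrite('pics/g.png',t[:,:,::-1])
```

```text
[0.62906142 0.13102956 0.35698534] [-8.85111449e-05  9.99999976e-01  6.56149433e-05  1.89503092e-04]
[325.6366669  169.83326597]
[326.74540106 160.89569476]
[325.23017822 174.86636235]
[328.06419379 176.2980887 ]
[327.36254605 173.42650441]
```

View pics/g.png

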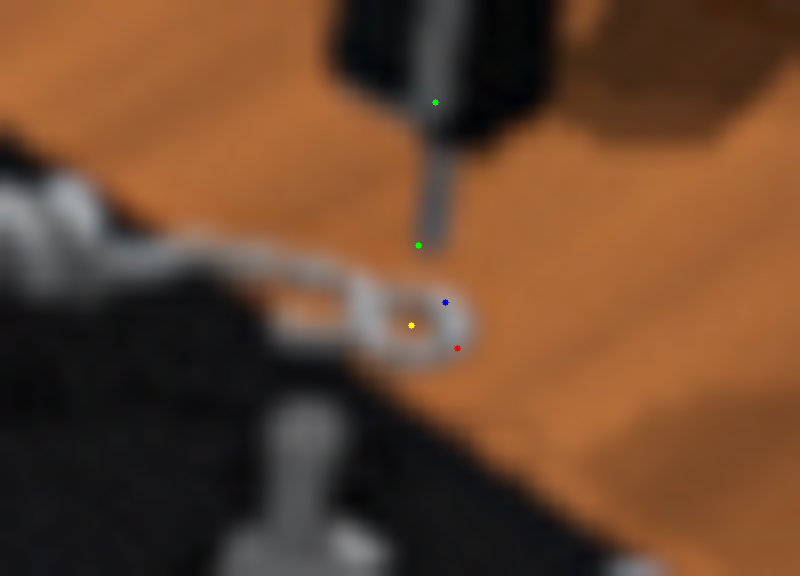

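The crop shows the peg's tip at about (431,250) and the eye's centre at (413,325). That puts the TCP target for the eye at about (0.627, 0.132).

Emit:
{"name": "send_rows", "arguments": {
  "commands": [
    [[0,0,0],[-0.002,-0.001,0],1],
    [[0,0,0],[0,0,0.004],1],
    [[0,0,0],[0,0,0.004],1],
    [[0,0,0],[0,0,0.004],1],
    [[0,0,0],[0,0,0.003],1],
    [[0,0,0],[0,0,0.002],1],
    [[0,0,0],[0,0,0],1],
    [[0,0,0],[0,0,0],1]
  ]
}}

```text
time_s: 8.17
tcp_pos: [0.627, 0.1321, 0.3397]
orientation: [-0.0, 1.0, 0.0, -0.0]
wrist_force: [0.0, -0.3, -0.9]
finger_gap: 0.0232
grasp_force: 88.1
```

Emit:
{"name": "send_rows", "arguments": {
  "commands": [
    [[0,0,0],[0,0,0.001],1],
    [[0,0,0],[0,0,0.001],1],
    [[0,0,0],[0,0,0.001],1],
    [[0,0,0],[0,0,0.001],1],
    [[0,0,0],[0,0,0.001],1],
    [[0,0,0],[0,0,0],1],
    [[0,0,0],[0,0,0],1],
    [[0,0,0],[0,0,0],1]
  ]
}}

```text
time_s: 8.83
tcp_pos: [0.627, 0.1321, 0.3348]
orientation: [-0.0, 1.0, 0.0, 0.0]
wrist_force: [-0.7, -0.7, -0.9]
finger_gap: 0.0232
grasp_force: 88.1
```

Emit:
{"name": "send_rows", "arguments": {
  "commands": [
    [[0,0,0],[0,0,0.002],1],
    [[0,0,0],[0,0,0.002],1],
    [[0,0,0],[0,0,0.002],1],
    [[0,0,0],[0,0,0.002],1],
    [[0,0,0],[0,0,0.0015],1],
    [[0,0,0],[0,0,0],1],
    [[0,0,0],[0,0,0],1],
    [[0,0,0],[0,0,0],1]
  ]
}}

```text
time_s: 9.5
tcp_pos: [0.627, 0.1321, 0.3253]
orientation: [-0.0, 1.0, 0.0, 0.0]
wrist_force: [0.4, 0.0, -0.4]
finger_gap: 0.023
grasp_force: 88.1
```

Run:
```python
from h import *
o=robot.observe();print(o['tcp_pos'],o['wrist_force'])
a=np.mean([snap('scene').astype(float) for _ in range(3)],0).astype(np.uint8)
cv2.imwrite('pics/i.png',cv2.resize(a[155:191,300:350],None,fx=12,fy=12,interpolation=cv2.INTER_CUBIC)[:,:,::-1])
```

```text
[0.62704257 0.13206237 0.3253018 ] [ 0.44927553  0.02954487 -0.35373825]
```

View pics/i.png

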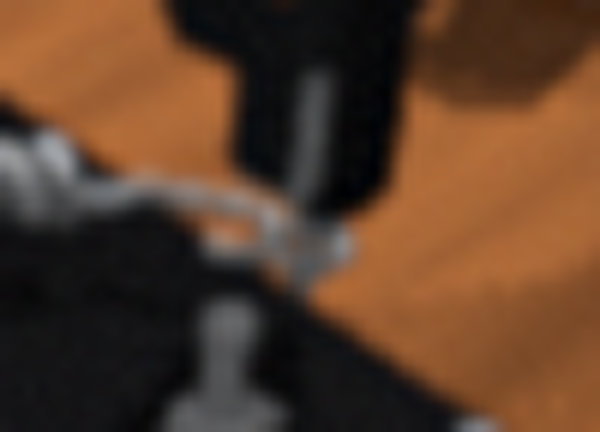

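The peg goes down through the eye's ring at about (305,250). Now I'll stretch the spring along its own line.

Emit:
{"name": "send_rows", "arguments": {
  "commands": [
    [[0,0,0],[0.004,-0.0016,0],1],
    [[0,0,0],[0.004,-0.0016,0],1],
    [[0,0,0],[0.004,-0.0016,0],1],
    [[0,0,0],[0.004,-0.0016,0],1],
    [[0,0,0],[0.004,-0.0016,0],1],
    [[0,0,0],[0,0,0],1],
    [[0,0,0],[0,0,0],1],
    [[0,0,0],[0,0,0],1]
  ]
}}

```text
time_s: 10.32
tcp_pos: [0.6469, 0.14, 0.3251]
orientation: [0.0, 1.0, 0.0, -0.0]
wrist_force: [-4.8, -0.5, -0.2]
finger_gap: 0.0232
grasp_force: 88.0
```

```bash
cat > f.py <<'E'
from h import *
fs=[];ts=[]
for _ in range(6):
    viewer.get_image('scene');o=robot.observe();fs.append(o['wrist_force']);ts.append(o['ft_torque'])
f=np.mean(fs,0)
print(o['time_s'],o['tcp_pos'].round(4),o['orientation'].round(4),'F',f.round(2),np.std(fs,0).round(2),'T',np.mean(ts,0).round(3),'|F|xy',np.hypot(*f[:2]).round(2),'ang',np.arctan2(-f[1],-f[0]).round(3))
E
python3 f.py
```

```text
10.6167 [0.647  0.14   0.3253] [-0.e+00  1.e+00  1.e-04 -0.e+00] F [-4.13 -1.73 -0.6 ] [0.34 0.37 0.34] T [-0.385  1.016 -0.005] |F|xy 4.47 ang 0.396
```

Emit:
{"name": "send_rows", "arguments": {
  "commands": [
    [[0,0,0],[0.004,-0.0016,0],1],
    [[0,0,0],[0.004,-0.0016,0],1],
    [[0,0,0],[0.004,-0.0016,0],1],
    [[0,0,0],[0.004,-0.0016,0],1],
    [[0,0,0],[0.003,-0.0013,0],1],
    [[0,0,0],[0,0,0],1],
    [[0,0,0],[0,0,0],1],
    [[0,0,0],[0,0,0],1]
  ]
}}

```text
time_s: 11.28
tcp_pos: [0.6658, 0.1477, 0.325]
orientation: [0.0, 1.0, 0.0, -0.001]
wrist_force: [-7.0, -2.7, -0.6]
finger_gap: 0.023
grasp_force: 88.1
```

```bash
python3 f.py
python3 - <<'E'
import numpy as np
L=np.array([.5245,.0894])
for a in (.30,.2,.1,.05,.0,-.03,-.05,-.07,-.09): print(a,(L+.1525*np.array([np.cos(a),np.sin(a)])).round(4))
E
```

```text
11.5833 [0.6658 0.1476 0.3251] [ 1.e-04  1.e+00 -0.e+00 -6.e-04] F [-6.81 -2.5  -0.35] [0.57 0.34 0.47] T [-0.644  1.687  0.021] |F|xy 7.26 ang 0.351
0.3 [0.6702 0.1345]
0.2 [0.674  0.1197]
0.1 [0.6762 0.1046]
0.05 [0.6768 0.097 ]
0.0 [0.677  0.0894]
-0.03 [0.6769 0.0848]
-0.05 [0.6768 0.0818]
-0.07 [0.6766 0.0787]
-0.09 [0.6764 0.0757]
```

Emit:
{"name": "send_rows", "arguments": {
  "commands": [
    [[0,0,0],[0.0026,0.0064,0],1],
    [[0,0,0],[0.0027,0.0064,0],1],
    [[0,0,0],[0.002,0.0075,0],1],
    [[0,0,0],[0.0018,0.0075,0],1],
    [[0,0,0],[0.0013,0.0076,0],1],
    [[0,0,0],[0.001,0.0076,0],1],
    [[0,0,0],[0.0004,0.005,0],1],
    [[0,0,0],[0,0.001,0],1]
  ]
}}

```text
time_s: 12.25
tcp_pos: [0.6776, 0.0978, 0.325]
orientation: [0.0, 1.0, -0.0, -0.001]
wrist_force: [-7.6, -0.2, -1.4]
finger_gap: 0.0228
grasp_force: 88.2
```

```bash
python3 f.py
```

```text
12.55 [0.6775 0.0989 0.325 ] [-2.e-04  1.e+00  1.e-04 -7.e-04] F [-7.85 -0.44 -0.44] [0.57 0.3  0.56] T [-0.097  1.874  0.007] |F|xy 7.86 ang 0.056
```

Emit:
{"name": "send_rows", "arguments": {
  "commands": [
    [[0,0,0],[-0.0005,0.002,0],1],
    [[0,0,0],[-0.0005,0.002,0],1],
    [[0,0,0],[0,0.002,0],1],
    [[0,0,0],[0,0.002,0],1],
    [[0,0,0],[0,0.002,0],1],
    [[0,0,0],[0,0.001,0],1],
    [[0,0,0],[0,0,0],1],
    [[0,0,0],[0,0,0],1]
  ]
}}

```text
time_s: 13.22
tcp_pos: [0.6765, 0.088, 0.325]
orientation: [-0.0, 1.0, 0.0, -0.001]
wrist_force: [-6.7, -0.6, -0.4]
finger_gap: 0.0235
grasp_force: 88.2
```

```bash
python3 f.py
```

```text
13.5167 [0.6765 0.088  0.325 ] [-3.e-04  1.e+00  2.e-04 -7.e-04] F [-7.36  0.19 -0.54] [0.28 0.52 0.56] T [0.036 1.842 0.004] |F|xy 7.36 ang -0.026
```

Emit:
{"name": "send_rows", "arguments": {
  "commands": [
    [[0,0,0],[0,0.001,0],1],
    [[0,0,0],[0,0.001,0],1],
    [[0,0,0],[0,0.001,0],1],
    [[0,0,0],[0,0.001,0],1],
    [[0,0,0],[0,0,0],1],
    [[0,0,0],[0,0,0],1],
    [[0,0,0],[0,0,0],1],
    [[0,0,0],[0,0,0],1]
  ]
}}

```text
time_s: 14.18
tcp_pos: [0.6765, 0.0841, 0.325]
orientation: [-0.0, 1.0, 0.0, -0.001]
wrist_force: [-7.9, 0.7, -0.0]
finger_gap: 0.0232
grasp_force: 88.2
```

```bash
python3 f.py
```

```text
14.4833 [0.6765 0.0841 0.325 ] [-3.e-04  1.e+00  2.e-04 -7.e-04] F [-7.34  0.25 -0.77] [0.43 0.54 0.71] T [0.084 1.826 0.016] |F|xy 7.34 ang -0.034
```

Emit:
{"name": "send_rows", "arguments": {
  "commands": [
    [[0,0,0],[0,0.001,0],1],
    [[0,0,0],[0,0,0],1],
    [[0,0,0],[0,0.001,0],1],
    [[0,0,0],[0,0,0],1],
    [[0,0,0],[0,0.001,0],1],
    [[0,0,0],[0,0,0],1],
    [[0,0,0],[0,0,0],1],
    [[0,0,0],[0,0,0],1]
  ]
}}

```text
time_s: 15.15
tcp_pos: [0.6765, 0.0811, 0.325]
orientation: [-0.0, 1.0, 0.0, -0.001]
wrist_force: [-7.7, 0.8, -0.6]
finger_gap: 0.0228
grasp_force: 88.1
```

```bash
python3 f.py
```

```text
15.45 [0.6765 0.0811 0.325 ] [-3.e-04  1.e+00  2.e-04 -7.e-04] F [-7.33  0.75 -0.51] [0.39 0.43 0.24] T [0.154 1.837 0.006] |F|xy 7.37 ang -0.102
```

Emit:
{"name": "send_rows", "arguments": {
  "commands": [
    [[0,0,0],[0,0.001,0],1],
    [[0,0,0],[0,0,0],1],
    [[0,0,0],[0,0.001,0],1],
    [[0,0,0],[0,0,0],1],
    [[0,0,0],[0,0,0],1],
    [[0,0,0],[0,0,0],1],
    [[0,0,0],[0,0,0],1],
    [[0,0,0],[0,0,0],1]
  ]
}}

```text
time_s: 16.12
tcp_pos: [0.6765, 0.0791, 0.325]
orientation: [-0.0, 1.0, 0.0, -0.001]
wrist_force: [-8.2, 0.7, -0.7]
finger_gap: 0.0231
grasp_force: 88.2
```

```bash
python3 f.py
```

```text
16.4167 [0.6765 0.0791 0.325 ] [-3.e-04  1.e+00  2.e-04 -7.e-04] F [-7.52  0.42 -0.85] [0.63 0.21 0.44] T [ 0.167  1.848 -0.004] |F|xy 7.53 ang -0.056
```

Emit:
{"name": "send_rows", "arguments": {
  "commands": [
    [[0,0,0],[0,0.001,0],1],
    [[0,0,0],[0,0,0],1],
    [[0,0,0],[0,0.001,0],1],
    [[0,0,0],[0,0,0],1],
    [[0,0,0],[0,0,0],1],
    [[0,0,0],[0,0,0],1],
    [[0,0,0],[0,0,0],1],
    [[0,0,0],[0,0,0],1]
  ]
}}

```text
time_s: 17.08
tcp_pos: [0.6765, 0.0776, 0.325]
orientation: [-0.001, 1.0, 0.0, -0.001]
wrist_force: [-7.6, 3.4, -1.1]
finger_gap: 0.0231
grasp_force: 88.2
```

```bash
python3 f.py
```

```text
17.3833 [0.6765 0.0776 0.325 ] [-8.e-04  1.e+00  4.e-04 -8.e-04] F [-7.64  3.32 -0.49] [0.6  0.32 0.33] T [0.788 1.915 0.007] |F|xy 8.33 ang -0.41
```

Touch felt: about 2.7 N of side force at TCP y = 0.0776, where the pictures put the post. Now I'll ease back.

Emit:
{"name": "send_rows", "arguments": {
  "commands": [
    [[0,0,0],[-0.002,-0.0009,0],1],
    [[0,0,0],[-0.003,-0.0005,0],1],
    [[0,0,0],[-0.003,-0.0003,0],1],
    [[0,0,0],[-0.003,-0.0003,0],1],
    [[0,0,0],[-0.003,-0.0003,0],1],
    [[0,0,0],[-0.002,-0.0002,0],1],
    [[0,0,0],[0,0,0],1],
    [[0,0,0],[0,0,0],1]
  ]
}}

```text
time_s: 18.05
tcp_pos: [0.6606, 0.0796, 0.3252]
orientation: [-0.0, 1.0, 0.0, -0.0]
wrist_force: [-5.3, 0.2, -1.0]
finger_gap: 0.0233
grasp_force: 88.4
```

```bash
python3 f.py
```

```text
18.35 [0.6607 0.0796 0.3252] [-3.e-04  1.e+00  2.e-04 -2.e-04] F [-5.09  0.72 -0.84] [0.25 0.44 0.76] T [ 0.151  1.265 -0.008] |F|xy 5.14 ang -0.14
```

Emit:
{"name": "send_rows", "arguments": {
  "commands": [
    [[0,0,0],[-0.001,-0.0002,0],1],
    [[0,0,0],[-0.001,-0.0001,0],1],
    [[0,0,0],[-0.001,-0.0001,0],1],
    [[0,0,0],[-0.001,-0.0001,0],1],
    [[0,0,0],[0,0,0],1],
    [[0,0,0],[0,0,0],1],
    [[0,0,0],[0,0,0],1],
    [[0,0,0],[0,0,0],1]
  ]
}}

```text
time_s: 19.02
tcp_pos: [0.6569, 0.0798, 0.3253]
orientation: [-0.0, 1.0, 0.0, 0.0]
wrist_force: [-1.7, 1.3, -0.3]
finger_gap: 0.0227
grasp_force: 88.4
```

```bash
python3 f.py
```

```text
19.3167 [0.6569 0.0797 0.3253] [-0.e+00  1.e+00  1.e-04  1.e-04] F [-0.35  1.46 -0.69] [0.26 0.64 0.6 ] T [0.273 0.053 0.015] |F|xy 1.5 ang -1.336
```

Emit:
{"name": "send_rows", "arguments": {
  "commands": [
    [[0,0,0],[-0.001,-0.001,0],1],
    [[0,0,0],[-0.001,-0.001,0],1],
    [[0,0,0],[-0.0007,-0.001,0],1],
    [[0,0,0],[0,0,0],1],
    [[0,0,0],[0,0,0],1],
    [[0,0,0],[0,0,0],1],
    [[0,0,0],[0,0,0],1],
    [[0,0,0],[0,0,0],1]
  ]
}}

```text
time_s: 19.98
tcp_pos: [0.6541, 0.0827, 0.3252]
orientation: [-0.0, 1.0, 0.0, 0.0]
wrist_force: [0.7, 0.9, -1.5]
finger_gap: 0.0227
grasp_force: 88.4
```

```bash
python3 f.py
```

```text
20.2833 [0.6541 0.0827 0.3252] [-0.e+00  1.e+00  1.e-04 -0.e+00] F [ 0.44  0.2  -0.73] [0.46 0.48 0.31] T [ 0.015 -0.003  0.012] |F|xy 0.48 ang -2.722
```

No moment is left, so the peg is free. Lifting straight up.

Emit:
{"name": "send_rows", "arguments": {
  "commands": [
    [[0,0,0],[0,0,-0.003],1],
    [[0,0,0],[0,0,-0.006],1],
    [[0,0,0],[0,0,-0.008],1],
    [[0,0,0],[0,0,-0.01],1],
    [[0,0,0],[0,0,-0.012],1],
    [[0,0,0],[0,0,-0.012],1],
    [[0,0,0],[0,0,-0.012],1],
    [[0,0,0],[0,0,-0.006],1]
  ]
}}

```text
time_s: 20.95
tcp_pos: [0.6542, 0.0827, 0.3966]
orientation: [-0.0, 1.0, 0.0, 0.001]
wrist_force: [-0.8, -0.4, -0.4]
finger_gap: 0.0232
grasp_force: 88.4
```

```bash
python3 f.py
python3 - <<'E'
from h import *
a=np.mean([snap('scene').astype(float) for _ in range(3)],0).astype(np.uint8)
cv2.imwrite('pics/j.png',cv2.resize(a[110:200,265:365],None,fx=6,fy=6,interpolation=cv2.INTER_CUBIC)[:,:,::-1])
E
```

```text
21.25 [0.6541 0.0827 0.3936] [ 0.e+00  1.e+00  1.e-04 -5.e-04] F [ 0.17 -0.19 -0.9 ] [0.56 0.67 0.65] T [-0.01  -0.012 -0.004] |F|xy 0.25 ang 2.315
```

View pics/j.png

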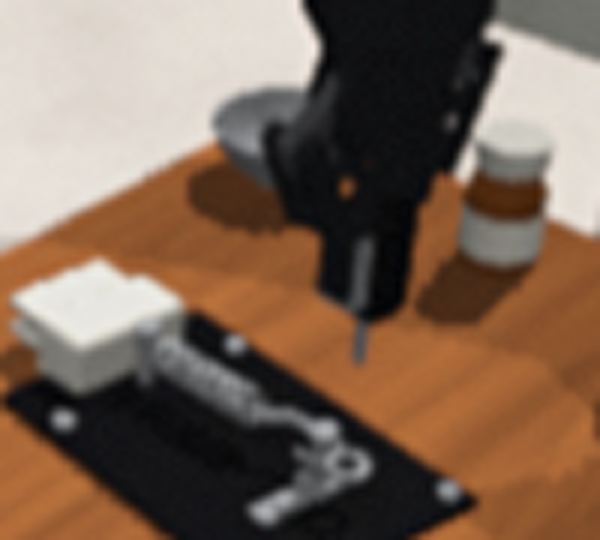

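The picture shows the hook round the post (cap at (325,432)), the eye beyond it at (348,463), and the spring stretched along the plate. I'll take the puller back now.

Emit:
{"name": "send_rows", "arguments": {
  "commands": [
    [[0,0,0],[-0.005,0.012,0],1],
    [[0,0,0],[-0.009,0.023,0],1],
    [[0,0,0],[-0.01,0.025,0],1],
    [[0,0,0],[-0.01,0.025,0],1],
    [[0,0,0],[-0.01,0.025,0],1],
    [[0,0,0],[-0.01,0.025,0],1],
    [[0,0,0],[-0.01,0.025,0],1],
    [[0,0,0],[-0.01,0.025,0],1]
  ]
}}

```text
time_s: 22.07
tcp_pos: [0.5795, -0.1034, 0.3941]
orientation: [-0.0, 1.0, 0.0, -0.0]
wrist_force: [0.5, -0.4, -1.1]
finger_gap: 0.023
grasp_force: 88.4
```

Emit:
{"name": "send_rows", "arguments": {
  "commands": [
    [[0,0,0],[-0.01,0.025,0],1],
    [[0,0,0],[-0.01,0.025,0],1],
    [[0,0,0],[-0.01,0.025,0],1],
    [[0,0,0],[-0.01,0.025,0],1],
    [[0,0,0],[-0.009,0.023,0],1],
    [[0,0,0],[-0.005,0.012,0],1],
    [[0,0,0],[0,0,0],1],
    [[0,0,0],[0,0,0],1]
  ]
}}

```text
time_s: 22.73
tcp_pos: [0.5262, -0.2372, 0.394]
orientation: [-0.0, 1.0, -0.0, -0.0]
wrist_force: [1.1, 0.7, 0.0]
finger_gap: 0.0229
grasp_force: 88.4
```

Emit:
{"name": "send_rows", "arguments": {
  "commands": [
    [[0,0,0],[0,0,0.005],1],
    [[0,0,0],[0,0,0.005],1],
    [[0,0,0],[0,0,0.005],1],
    [[0,0,0],[0,0,0.005],1],
    [[0,0,0],[0,0,0],1],
    [[0,0,0],[0,0,0],1],
    [[0,0,0],[0,0,0],1],
    [[0,0,0],[0,0,0],1]
  ]
}}

```text
time_s: 23.4
tcp_pos: [0.5262, -0.2373, 0.3744]
orientation: [0.0, 1.0, 0.0, 0.0]
wrist_force: [0.3, -0.7, -1.3]
finger_gap: 0.0231
grasp_force: 88.4
```

```bash
python3 f.py
python3 - <<'E'
from h import *
T=robot.observe()['tcp_pos']
a=np.mean([snap('scene').astype(float) for _ in range(3)],0).astype(np.uint8)
ox,oy,s=160,150,8
t=np.ascontiguousarray(cv2.resize(a[oy:oy+74,ox:ox+80],None,fx=s,fy=s,interpolation=cv2.INTER_CUBIC))
for p,cl in ((T-[0,0,.2103],(0,255,0)),(T-[0,0,.1803],(0,255,0)),([.5254,-.241,.132],(255,255,0))):
    u=proj('scene',[p])[0]; cv2.circle(t,(int((u[0]-ox+.5)*s),int((u[1]-oy+.5)*s)),2,cl,-1)
cv2.imwrite('pics/k.png',t[:,:,::-1])
E
```

```text
23.7 [ 0.5262 -0.2373  0.3743] [-0.e+00  1.e+00  1.e-04  1.e-04] F [-0.29  0.1  -0.88] [0.37 0.38 0.3 ] T [ 0.014 -0.003  0.003] |F|xy 0.31 ang -0.34
```

View pics/k.png

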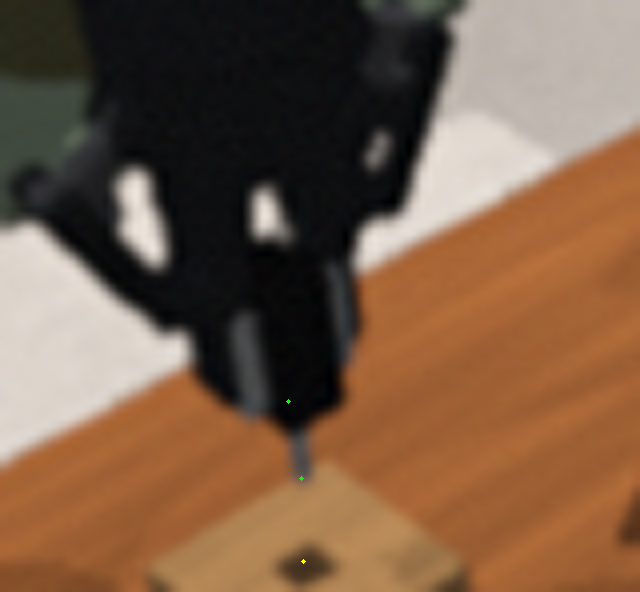

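The hole is at (306,565) of the crop, 4 pixels from my projection of the home point, and the peg hangs upright above the block. I'll centre it and go down.

Emit:
{"name": "send_rows", "arguments": {
  "commands": [
    [[0,0,0],[-0.0004,0.002,0],1],
    [[0,0,0],[-0.0004,0.0017,0],1],
    [[0,0,0],[0,0,0.005],1],
    [[0,0,0],[0,0,0.008],1],
    [[0,0,0],[0,0,0.008],1],
    [[0,0,0],[0,0,0.005],1],
    [[0,0,0],[0,0,0],1],
    [[0,0,0],[0,0,0],1]
  ]
}}

```text
time_s: 24.52
tcp_pos: [0.5254, -0.2409, 0.3478]
orientation: [-0.0, 1.0, 0.0, -0.0]
wrist_force: [-0.3, -1.1, -0.5]
finger_gap: 0.0234
grasp_force: 88.4
```

Emit:
{"name": "send_rows", "arguments": {
  "commands": [
    [[0,0,0],[0,0,0.004],1],
    [[0,0,0],[0,0,0.005],1],
    [[0,0,0],[0,0,0.006],1],
    [[0,0,0],[0,0,0.006],1],
    [[0,0,0],[0,0,0.005],1],
    [[0,0,0],[0,0,0.003],1],
    [[0,0,0],[0,0,0.002],1],
    [[0,0,0],[0,0,0],1]
  ]
}}

```text
time_s: 25.18
tcp_pos: [0.5254, -0.241, 0.3168]
orientation: [-0.0, 1.0, 0.0, -0.0]
wrist_force: [0.4, 1.0, -1.1]
finger_gap: 0.0231
grasp_force: 88.4
```

Emit:
{"name": "send_rows", "arguments": {
  "commands": [
    [[0,0,0],[0,0,0.001],1],
    [[0,0,0],[0,0,0.001],1],
    [[0,0,0],[0,0,0.001],1],
    [[0,0,0],[0,0,0.001],1],
    [[0,0,0],[0,0,0.0005],1],
    [[0,0,0],[0,0,0],1],
    [[0,0,0],[0,0,0],1],
    [[0,0,0],[0,0,0],1]
  ]
}}

```text
time_s: 25.85
tcp_pos: [0.5254, -0.241, 0.3127]
orientation: [-0.0, 1.0, 0.0, 0.0]
wrist_force: [0.6, 0.1, -1.0]
finger_gap: 0.0225
grasp_force: 88.4
```

Emit:
{"name": "send_rows", "arguments": {
  "commands": [
    [[0,0,0],[0,0,0.0005],1],
    [[0,0,0],[0,0,0.0005],1],
    [[0,0,0],[0,0,0.0003],1],
    [[0,0,0],[0,0,0],1],
    [[0,0,0],[0,0,0],1],
    [[0,0,0],[0,0,0],1],
    [[0,0,0],[0,0,0],1],
    [[0,0,0],[0,0,0],1]
  ]
}}

```text
time_s: 26.52
tcp_pos: [0.5253, -0.241, 0.3123]
orientation: [0.0, 1.0, 0.0, 0.0]
wrist_force: [-4.6, 1.9, 15.7]
finger_gap: 0.0231
grasp_force: 91.0
```

Seated on the block (16 N). Opening only to about 60 mm, then straight up.

Emit:
{"name": "send_rows", "arguments": {
  "commands": [
    [[0,0,0],[0,0,-0.0005],0.6],
    [[0,0,0],[0,0,-0.0005],0.5],
    [[0,0,0],[0,0,0],0.3],
    [[0,0,0],[0,0,0],0.3],
    [[0,0,0],[0,0,0],0.3],
    [[0,0,0],[0,0,0],0.3],
    [[0,0,0],[0,0,0],0.3],
    [[0,0,0],[0,0,0],0.3]
  ]
}}

```text
time_s: 27.18
tcp_pos: [0.5254, -0.241, 0.3124]
orientation: [-0.0, 1.0, 0.0, -0.0]
wrist_force: [-1.0, 0.5, -0.3]
finger_gap: 0.0597
grasp_force: 0.0
```

Emit:
{"name": "send_rows", "arguments": {
  "commands": [
    [[0,0,0],[0,0,-0.005],0.3],
    [[0,0,0],[0,0,-0.012],0.3],
    [[0,0,0],[0,0,-0.016],0.3],
    [[0,0,0],[0,0,-0.02],0.3],
    [[0,0,0],[0,0,-0.02],0.3],
    [[0,0,0],[0,0,-0.02],0.3],
    [[0,0,0],[0,0,-0.01],0.3],
    [[0,0,0],[0,0,0],0.3]
  ]
}}

```text
time_s: 27.85
tcp_pos: [0.5254, -0.2411, 0.4179]
orientation: [0.001, 1.0, 0.0, 0.002]
wrist_force: [-0.5, -0.8, 0.8]
finger_gap: 0.0597
grasp_force: 0.0
```

Run:
```python
from h import *
o=robot.observe();print(o['time_s'],o['tcp_pos'],o['finger_gap'])
a=np.mean([snap('scene').astype(float) for _ in range(3)],0).astype(np.uint8)
ox,oy,s=160,140,4
cv2.imwrite('pics/l.png',cv2.resize(a[oy:oy+110,ox:ox+200],None,fx=s,fy=s,interpolation=cv2.INTER_CUBIC)[:,:,::-1])
```

```text
27.85 [ 0.52544373 -0.24107725  0.41786363] 0.05971605305785194
```

View pics/l.png

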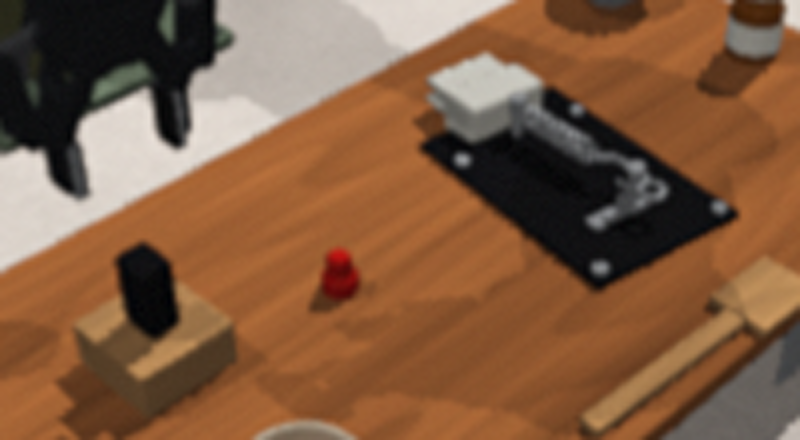

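The puller stands upright and released in its block at (148,290). The hook is on the post at (640,168), and the red cap at (340,275) is where it was.

```bash
python3 -c "
from cell import job
print(job.job_done())"
```

```text
the job is handed in; nothing more can be done
None
```

The spring's hook is on the post and stays stretched there, the puller is back upright in its block and released, and the job is handed in at about 28 s; no verdict came back.

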